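# Press the stopper home with the ratchet clamp, release it and put the spice tube away

## Robot

A 6-joint arm with a two-finger parallel gripper is mounted at the origin on the work surface. World frame = base frame: x ahead of the robot, y to its left, z up, the work surface at z = 0. Lengths are in m, angles in rad, forces in N, time in s.
With the tool pointing down it reaches from about 0.35 to 0.975 m from the base axis. Payload 4.9 kg.
Tool frame: the origin (TCP) lies between the finger pads; the fingertips stand 19 mm ahead of it and the grasp point (between the pads) is the TCP; z points along the fingers, y is the direction in which the jaws open and shut (so a half turn about z gives the same grasp; the last joint's range is limited). The gripper opens to 85 mm and grips with 20 to 120 N. Pads are 22 mm wide; open, the fingers measure 114 mm over their backs; the gripper's body (76 mm by 85 mm) begins 54 mm behind the grasp point. The pads swing forward as they close: fully open they stand 13 mm farther back than shut.
Start: joints at [1.019, 0.053, 1.613, -0, 1.476, -0.119], TCP at [0.262, 0.567, 0.25] pointing down, gripper open.
Joint ranges: [-3.01, 3.01], [-1.01, 2.22], [0.06, 2.58], [-1.02, 4.17], [0.09, 2.62], [-3.14, 3.14]. Speed limits (rad/s): [2.57, 2.57, 3.14, 3.14, 3.14, 3.14].

## Interface

Orientations are given as a unit quaternion [w, x, y, z].
In Python, from plant import state, grab_frame, calibration, job_done gives the robot as it stands. The module is installed in compiled form; this text tells all that it offers.
- The arm moves only by the tool servo_tool, never from a script. Its argument "deltas" is a list that holds one entry, the list of rows, each a list of 5 numbers: the finger opening in mm, from 0 to 85.4, then the shift along the world's x, y, z in mm, then the turn about the world's z in units of 6 degrees (1.0 is 6 degrees). A call has 1 to 5 rows; each row is the pose to reach, as a shift and turn from the pose commanded when the call began; what a row does not reach only later rows make up. A row lasts 1/8 s, in which the tool goes at most 62.5 mm and 10.7 degrees, less where a joint would pass 70% of its speed; a pose out of reach is approached as far as the arm can. A call with a gripper value outside its range is refused whole. The fingers move at their own pace and stop on an object; the grip force is fixed at half the most. Time passes only in rows, so rows that repeat a pose let the fingers close. It gives the time, the measured TCP pose, the force and the opening at its end, in the units of the state.
- state(): the state, without advancing time (a new reading comes with each control period).
- grab_frame(name): name is "side" or "top" or "wrist"; returns the picture (480x640x3 uint8, red, green, blue); there is no depth.
- calibration(name): a dict with "intrinsics" (3x3 intrinsics, pixels), "world_from_camera" (4x4, takes a point from camera to world coordinates). Camera axes: x right, y down, z forward; pixel columns grow to the right and rows downward; lengths in m; the calibration is good to about 2 mm. A picture is of the moment at which its call begins: read the wrist's pose just before it. calibration takes no time and is no camera call; for the wrist camera it gives the pose at the moment of the call.
- job_done(): hands the job in, once; it reports no verdict.
The state is a dict: "time": time; "joint_pos": joint angles; "joint_vel": joint speeds; "joint_efforts": joint torques, N m; "tool_pos": TCP position; "tool_rot": TCP orientation; "contact_force": force on the tool from outside, world axes, zero at the start; "ft_torque": the same for the moment, N m; "gripper_width": opening from 0.0 (shut) to 1.0 (fully open).
Only numpy, scipy, OpenCV 4.12 (cv2) and the standard library are available. Lean on these libraries where they do the work, as an engineer would, in place of code of your own. Each camera call takes 0.05 s, during which the arm holds its last target.

## Task

Close the scissor handles of the bench clamp until the cork stopper is pressed fully home in the spice tube and the ratchet holds the handles shut by itself, and take your hand off for a moment. Then press the release tab at the end of the right handle down and swing it outward to free the teeth, so that the jaws open all the way again, and lay the stoppered tube in the empty bay of the wooden tray. Work gently: do not overstrain the clamp or its tab, do not drop the tube, and leave everything else where it is.

Things in the scene. Friction and masses are not known exactly. Their poses are not given: they have to be found in the camera images.
- clamp: Scissor clamp of bare steel on a dark wooden base plate 185 x 100 x 12 mm, fixed to the table. Origin on the table under the scissor pivot, z up. Two handles run from the pivot to its -x (left handle on its +y side), the jaws are at its +x. All lies flat about 50 mm above the table and swings about the vertical pivot. More than 60 N of finger force in all (both fingers added) overstrains it.
- upper (a joint): Turn of the left handle (with the right-hand jaw) about the pivot, rad: 0 = fully open against its stop, growing as it closes; sprung open, about 1.5 N at the ring when open and 3 N shut. The two handles swing independently; shut on a stoppered tube the two angles add up to about 0.18 to 0.2.
- lower (a joint): The same for the right handle (with the left-hand jaw). Squeezing both rings together (8 to 18 N on each) closes the jaws, clicks over three teeth and presses the stopper in. The jaws stop dead on the stoppered tube just after the third click.
- rack (a point): Middle of the toothed bar on the left handle, across the gap between the handles 95 mm behind the pivot, over a sprung pawl on the right handle. Three teeth; only the third and last holds the stopper fully home, with the jaw faces about 64 to 66 mm apart (second tooth 69 to 71 mm) and the ring centres about 21 to 24 mm apart.
- ring_left (a point): Centre of the left handle's oval finger ring (36 mm long, 20 mm wide outside, round bar 8 mm thick), 122 mm behind the pivot, at mid-height of the bar, 54 mm above the table.
- ring_right (a point): Centre of the right handle's finger ring, same size, 46 mm above the table. With the handles open the ring centres are about 45 mm apart and the rings measure about 65 mm over their outer sides; shut, about 23 and 43 mm. Nothing stands outside the rings.
- tab_seat (a point): Point on the right handle's rear tongue, behind its ring, 164 mm behind the pivot, 45 mm above the table. Straight above it, on a height screw, is the release tab, a flat steel plate 28 x 26 x 6 mm. The screw is set differently each time: the tab's top face lies 7 to 25 mm above this point, so feel for it. The tab does not move on its screw.
- shank: The right handle with ring, pawl and tab; origin where it bends, 25 mm behind the pivot. Pressing the tab down bends it: the force climbs to 6 to 15 N in 3 to 6 mm, drops as the tooth lets go, is 10 to 12 N at the hard stop 9 mm down; all teeth are clear from 7.5 mm on. Then, still pressing, move the tab about 20 mm outward, away from the left handle, and let go. Over 30 N on it bends it.
- jaw_left (a point): Centre of the gripping face of the jaw on the clamp's +y side, 50 mm above the table, about 80 mm ahead of the pivot.
- jaw_right (a point): Centre of the gripping face of the opposite jaw (-y side). The jaw faces are about 80 mm apart when fully open; each jaw is 26 mm long and 24 mm high.
- tube_center (a point): Middle of the aluminium spice tube (body 32 mm diameter, 60 mm long, 0.1 kg), on its axis; y runs along the tube to the stopper. It lies along the clamp's y between the jaws on a 28 mm wide wooden rest with lips 4 mm high, its axis about 49 mm above the table, and can slide along it. 35 mm or more is free on both sides of it (along the clamp's x), down to the base plate.
- tube: The same tube; origin at tube_center.
- stopper (a joint): How far the cork stopper (25 mm diameter) is pushed into the tube, in m: 0 = standing 12 mm proud of the tube's end, 0.008 = fully home, 4 mm proud. It needs about 9 N and stays where it is pushed.
- tray: Low wooden tray 210 x 130 x 22 mm, walls and floor 5 mm thick, fixed to the table, with a cross wall that makes two bays side by side along its x axis, each 97 x 120 mm inside. Origin: centre of its underside.
- bay (a point): Centre of the floor of the empty bay (the one on the tray's -x side), 5 mm above the table.
- sealed_tube: Another tube, already stoppered, lying in the other bay. Origin: its middle. Leave alone.
- mug: White mug, 80 mm wide, 95 mm high. Leave alone.
- saucepan: Dark enamel saucepan, 180 mm wide, 110 mm high. Leave alone.
- carton: Milk carton, 70 x 70 x 200 mm. Leave alone.
- spoon: Wooden spoon, 270 mm long, lying flat. Leave alone.
- jar: Glass jar with a steel lid, 64 mm wide, 85 mm high. Leave alone.
- bowl: Bowl, 120 mm wide, 50 mm high. Leave alone.
Mind the look-alikes: they are no part of the job. What is shaped like the tube but blue, green or red is not meant.

How it is judged:
On the way, in this order (a step that is already met when the one before it is completed fails the run):
1. the stopper is fully home (within 1.2 mm) and the ratchet holds the jaws shut on its last tooth (faces less than 67 mm apart) with the robot off the clamp (value of joint stopper above 0.0068 m and distance between jaw_left and jaw_right below 0.067 m and contact force between each of the arm, the fingers and clamp below 0.1 N), for 0.3 s.
2. the ratchet is released and the jaws are open again (faces more than 77 mm apart) (distance between jaw_left and jaw_right above 0.077 m), for 0.2 s.
At the end, for the whole second after the job is handed in: The tube lies at rest on the floor of the tray's empty bay (its middle within the bay and no more than 21 mm above the floor), its stopper within 1.2 mm of fully home, and the clamp stands open, jaw faces more than 77 mm apart (value of joint stopper above 0.0068 m and distance between jaw_left and jaw_right above 0.077 m and x of tube_center in the frame of bay between -0.046 and 0.046 m and y of tube_center in the frame of bay between -0.055 and 0.055 m and z of tube_center in the frame of bay below 0.021 m and linear speed of tube below 0.03 m/s); the robot touches nothing.
It fails at once if the clamp is overstrained: the fingers bear on it with more than 60 N in all (contact force between the fingers and clamp above 60 N).
It fails at once if the right handle (ring or tab) is pressed with more than 30 N (contact force between the fingers and shank above 30 N).
It fails at once if the tube is dropped (falls freely at more than 0.7 m/s, some 25 mm) (linear speed of tube above 0.7 m/s and contact force between the fingers and tube below 0.05 N).
It fails at once if a bystander is moved by more than 30 mm (distance of any of mug, saucepan, carton, spoon, jar, bowl, sealed_tube from where it was at the start of the episode above 0.03 m).
It also fails if it takes over 64 s, if anything falls off the work surface, if the arm or the gripper's body presses on something with over 40 N, if the wrist force passes 120 N, or if a joint passes its speed limit or range.

## Working session

There is one attempt and no reset: what is moved stays moved. The work goes in short steps, Python scripts to look and compute and a tool call to move; the robot and the scene stay as the last step left them, time stands still between calls to the robot, and variables do not carry over. Pictures are saved under pics/ and viewed, and the job is handed in when it is done.

Besides the shell and the picture viewer there is one more tool, called as a command line: name --argument value ..., lists and objects as JSON in quotes. servo_tool: Moves the arm, as the interface text tells. Its arguments: {"type":"object","properties":{"deltas":{"type":"array","items":{"type":"array","items":{"type":"array","items":{"type":"number"}}}}},"required":["deltas"]}

```bash
mkdir -p pics
python3 - <<'E'
from plant import *
import cv2
print(state())
for n in ("side","top","wrist"):
    print(n,calibration(n))
    cv2.imwrite(f"pics/{n}0.png",grab_frame(n)[:,:,::-1])
E
```

```text
{'time': 0.0, 'joint_pos': array([ 1.01900308e+00,  5.33427217e-02,  1.61429085e+00,  1.31636790e-05,
        1.47604958e+00, -1.18986727e-01]), 'joint_vel': array([-1.62904886e-03,  7.91966208e-05, -2.71013937e-05,  6.50827236e-04,
        2.40464612e-04,  3.01395439e-04]), 'joint_efforts': array([ 2.39480774e-03, -3.93650222e+01, -3.70191729e+01,  7.90890749e-05,
        6.76621363e-03,  1.64208154e-05]), 'tool_pos': array([0.2618122 , 0.5668645 , 0.24907366]), 'tool_rot': array([-3.50216369e-04,  2.14718667e-01,  9.76675382e-01, -9.84851025e-04]), 'contact_force': array([ 0.12260504, -0.08621835, -0.65712719]), 'ft_torque': array([-0.01682659, -0.01835072,  0.04655645]), 'gripper_width': 1.0025995727941026}
side {'intrinsics': array([[452.79593058,   0.        , 323.10007342],
       [  0.        , 452.79593058, 239.46661664],
       [  0.        ,   0.        ,   1.        ]]), 'world_from_camera': array([[ 0.99870102, -0.03873736,  0.03310127,  0.48770374],
       [-0.05093079, -0.77838633,  0.62571622, -0.64407632],
       [ 0.00152698, -0.6265893 , -0.77934814,  0.90435214],
 
[... 341 characters left out ...]
.01616368,  0.00787936,  0.03767491],
       [-0.0085988 , -0.04493408, -0.99895295,  1.30402606],
       [ 0.        ,  0.        ,  0.        ,  1.        ]])}
wrist {'intrinsics': array([[429.95067607,   0.        , 323.27602866],
       [  0.        , 429.95067607, 244.85887603],
       [  0.        ,   0.        ,   1.        ]]), 'world_from_camera': array([[ 4.19441660e-01,  8.61148117e-01,  2.87215276e-01,
         1.88237518e-01],
       [ 9.07782038e-01, -3.97656644e-01, -1.33420255e-01,
         6.01470043e-01],
       [-6.81538042e-04,  3.16690882e-01, -9.48528556e-01,
         3.72855699e-01],
       [ 0.00000000e+00,  0.00000000e+00,  0.00000000e+00,
         1.00000000e+00]])}
```

View pics/top0.png

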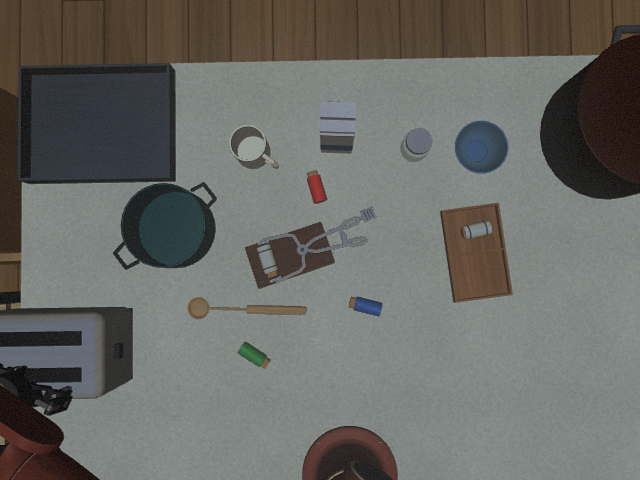

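View pics/side0.png

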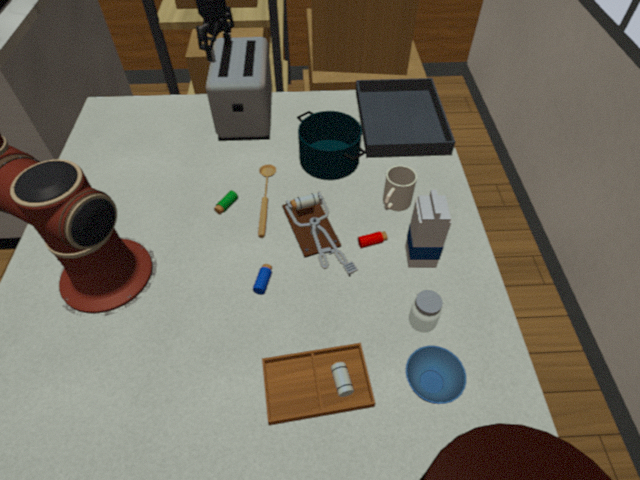

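```bash
cat > h.py <<'E'
import numpy as np, cv2
from plant import *
def ray(n,u,v,z,c=None):
    c=c or calibration(n);K=c["intrinsics"];T=c["world_from_camera"]
    d=T[:3,:3]@np.linalg.solve(K,[u,v,1.]);o=T[:3,3]
    return o+d*(z-o[2])/d[2]
def proj(n,p,c=None):
    c=c or calibration(n);T=np.linalg.inv(c["world_from_camera"]);q=c["intrinsics"]@(T[:3,:3]@np.array(p)+T[:3,3]);return q[:2]/q[2]
E
python3 - <<'E'
from h import *
im=cv2.imread("pics/top0.png")
c=im[195:300,235:385];cv2.imwrite("pics/c1.png",cv2.resize(c,None,fx=5.3,fy=5.3,interpolation=cv2.INTER_CUBIC))
im=cv2.imread("pics/side0.png")
c=im[180:290,270:370];cv2.imwrite("pics/c2.png",cv2.resize(c,None,fx=5.3,fy=5.3,interpolation=cv2.INTER_CUBIC))
E
```

```text
(no output)
```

View pics/c1.png

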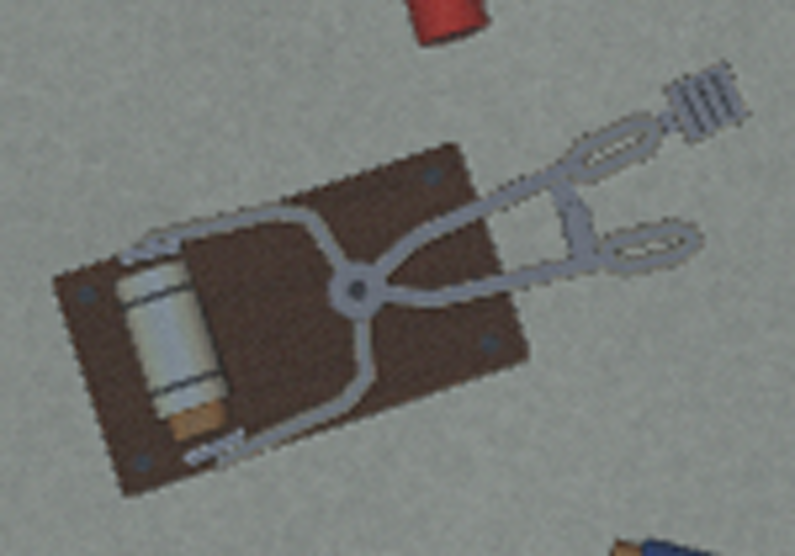

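View pics/c2.png

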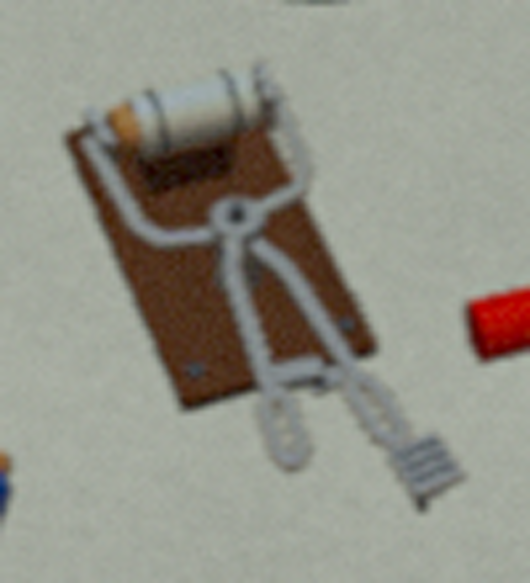

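View pics/wrist0.png

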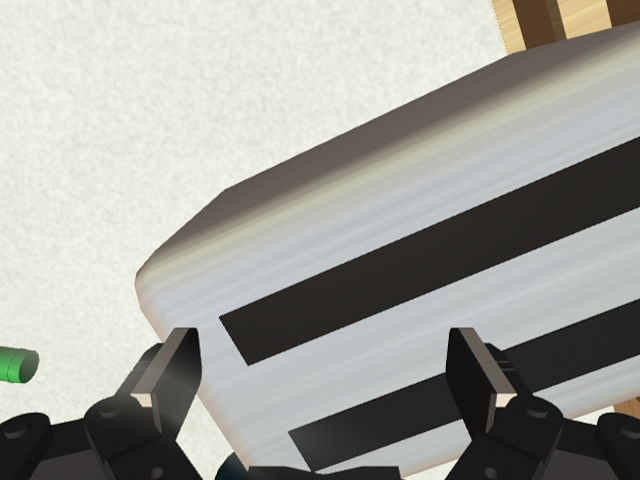

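Run:
```python
from h import *
f=lambda x,y,z:ray("top",235+x/5.3-.4,195+y/5.3-.4,z)
C=[f(*p,.012) for p in [(52,277),(458,144),(530,357),(124,495)]]
print(np.round(C,4))
a=(C[0]+C[3]-C[1]-C[2])/2; b=(C[3]+C[2]-C[0]-C[1])/2
print(np.linalg.norm(a),np.linalg.norm(b), np.degrees(np.arctan2(a[1],a[0])), np.degrees(np.arctan2(b[1],b[0]))+90)
piv=f(357,290,.056);print("piv",piv)
th=np.arctan2(a[1],a[0]);R=np.array([[np.cos(th),np.sin(th)],[-np.sin(th),np.cos(th)]])
for n,x,y,z in [("rl",652,247,.054),("rr",617,146,.046),("tab",706,102,.06),("jl",215,447,.05),("jr",152,250,.05),("tubeend",155,275,.055),("tubeend2",190,402,.055),("cork",197,425,.055)]:
    p=f(x,y,z);print(n,p.round(4),(R@(p-piv)[:2]).round(4))
```

```text
[[0.5134 0.2299 0.012 ]
 [0.5679 0.0545 0.012 ]
 [0.4758 0.0251 0.012 ]
 [0.4195 0.1999 0.012 ]]
0.18362589034309865 0.09763068424826114 107.54829917888118 -72.2829144018709
piv [0.50403506 0.09677164 0.056     ]
rl [ 0.52   -0.0259  0.054 ] [-0.1218  0.0218]
rr [ 0.563  -0.0125  0.046 ] [-0.1219 -0.0233]
tab [ 0.5794 -0.0491  0.06  ] [-0.1618 -0.0279]
jl [0.4399 0.157  0.05  ] [0.0768 0.043 ]
jr [0.5223 0.1824 0.05  ] [ 0.0761 -0.0433]
tubeend [0.5117 0.1806 0.055 ] [ 0.0777 -0.0326]
tubeend2 [0.4587 0.1667 0.055 ] [0.0803 0.0221]
cork [0.4492 0.1639 0.055 ] [0.0806 0.0321]
```

servo_tool --deltas '[[[85,25,-54,0,-1.6],[85,50,-108,0,-3.2],[85,75,-162,0,-4.8],[85,100,-216,0,-6.4],[85,125,-270,0,-7.93]]]'

```text
time: 0.78
tool_pos: [0.3874, 0.2956, 0.25]
tool_rot: [0.0, 0.592, 0.806, 0.0]
contact_force: [1.1, 0.6, 1.2]
gripper_width: 0.994
```

servo_tool --deltas '[[[85,25,-54,0,0],[85,50,-108,0,0],[85,75,-162,0,0],[85,100,-216,0,0],[85,128,-270,0,0]]]'

```text
time: 1.4
tool_pos: [0.5155, 0.0255, 0.2502]
tool_rot: [0.0, 0.591, 0.807, 0.0]
contact_force: [0.2, -0.2, 0.2]
gripper_width: 1.001
```

servo_tool --deltas '[[[85,26,-45,-40,0],[85,26,-45,-90,0],[85,26,-45,-100,0],[85,26,-45,-100,0]]]'

```text
time: 1.9
tool_pos: [0.5408, -0.0172, 0.1503]
tool_rot: [-0.0, 0.59, 0.807, -0.0]
contact_force: [0.3, -1.0, 0.2]
gripper_width: 0.994
```

Run:
```python
from h import *
import json
print(state()["tool_pos"]);c=calibration("wrist");f=grab_frame("wrist")
np.savez("w1.npz",K=c["intrinsics"],T=c["world_from_camera"])
cv2.imwrite("pics/w1.png",f[:,:,::-1])
for n,p in dict(rl=(.52,-.0259,.054),rr=(.563,-.0125,.046),tab=(.5794,-.0491,.06)).items(): print(n,proj("wrist",p,c))
```

```text
[ 0.54079962 -0.01715732  0.15028551]
rl [281.46256249 262.87375116]
rr [362.54847452 258.31458937]
tab [370.67823872 333.35966936]
```

View pics/w1.png

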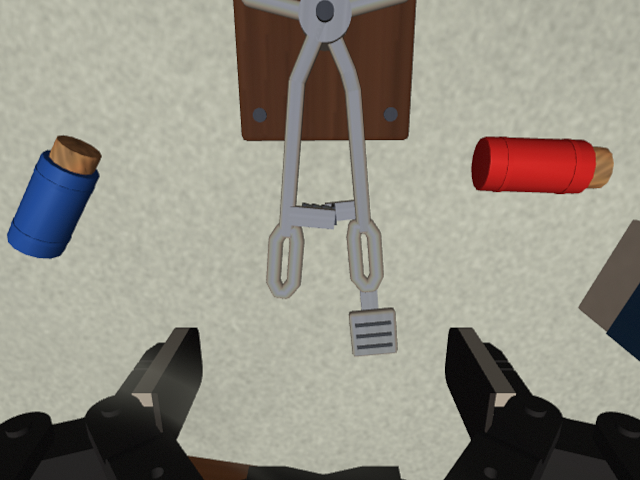

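Run:
```python
from h import *
d=np.load("w1.npz");c=dict(intrinsics=d["K"],world_from_camera=d["T"])
th=np.radians(107.6);R=np.array([[np.cos(th),np.sin(th)],[-np.sin(th),np.cos(th)]])
piv=ray("wrist",325,11,.056,c)
P={n:ray("wrist",u,v,z,c) for n,u,v,z in [("piv",325,11,.056),("rl",285,261,.054),("rr",366,256,.046),("tab",373,332,.06)]}
for n,p in P.items(): print(n,p.round(4),(R@(p-piv)[:2]).round(4))
print((P["rl"]+P["rr"])/2)
for u,v in [(579,305),(640,240)]: print(ray("wrist",u,v,0,c))
```

```text
piv [0.5054 0.0981 0.056 ] [0. 0.]
rl [ 0.5215 -0.0243  0.054 ] [-0.1215  0.0216]
rr [ 0.5644 -0.0106  0.046 ] [-0.1214 -0.0234]
tab [ 0.5804 -0.0479  0.06  ] [-0.1618 -0.0274]
[ 0.54296746 -0.01742919  0.05      ]
[ 0.72911822 -0.01407104  0.        ]
[0.74478913 0.04135135 0.        ]
```

servo_tool --deltas '[[[85,2,-1,-50,0],[85,2,-1,-95,0],[85,2,-1,-104,0],[75,2,-1,-104,0],[72,2,-1,-104,0]]]'

```text
time: 2.58
tool_pos: [0.5454, -0.0188, 0.0494]
tool_rot: [0.002, 0.59, 0.807, 0.001]
contact_force: [0.2, -0.1, -0.3]
gripper_width: 0.844
```

servo_tool --deltas '[[[68,0,0,0,0],[64,0,0,0,0],[62,0,0,0,0],[62,0,0,0,0]]]'

```text
time: 3.08
tool_pos: [0.5439, -0.0188, 0.0471]
tool_rot: [0.001, 0.59, 0.807, 0.0]
contact_force: [0.2, -0.3, 2.9]
gripper_width: 0.728
```

Run:
```python
from h import *
s=state();print(s["tool_pos"],s["gripper_width"]*85.4,s["contact_force"]);f=grab_frame("wrist")
cv2.imwrite("pics/w2.png",f[:,:,::-1])
```

```text
[ 0.54394846 -0.01879063  0.04709514] 62.19489280871446 [ 0.20864925 -0.34655173  2.88773432]
```

View pics/w2.png

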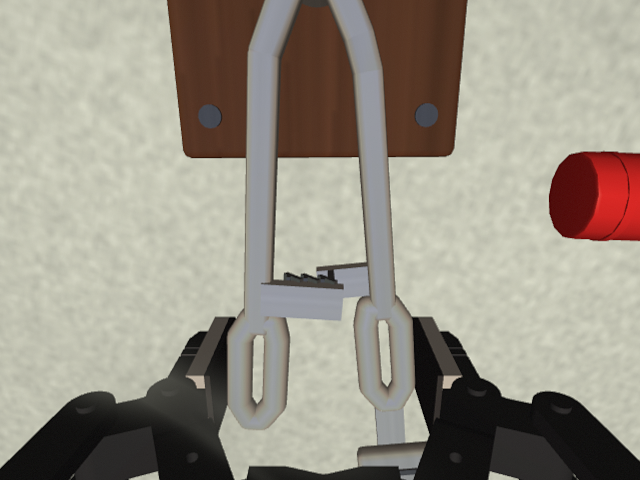

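The pads now stand outside both rings (left ring at about (258,370), right ring at about (384,350)), with the rack at (305,295) between the handles. I'll squeeze in small steps.

servo_tool --deltas '[[[60,0,0,0,0],[58,0,0,0,0],[56,0,0,0,0],[54,0,0,0,0],[54,0,0,0,0]]]'

```text
time: 3.75
tool_pos: [0.5429, -0.0186, 0.046]
tool_rot: [-0.0, 0.59, 0.807, -0.0]
contact_force: [0.2, -1.4, 2.2]
gripper_width: 0.632
```

servo_tool --deltas '[[[53,0,0,0,0],[52,0,0,0,0],[51,0,0,0,0],[50,0,0,0,0],[50,0,0,0,0]]]'

```text
time: 4.38
tool_pos: [0.5433, -0.0189, 0.0466]
tool_rot: [0.0, 0.59, 0.807, -0.0]
contact_force: [-1.0, -2.5, 5.4]
gripper_width: 0.589
```

Run:
```python
from h import *
s=state();print(s["tool_pos"],s["gripper_width"]*85.4,s["contact_force"]);f=grab_frame("wrist")
cv2.imwrite("pics/w3.png",f[:,:,::-1]);cv2.imwrite("pics/t3.png",grab_frame("top")[190:310,230:390,::-1].repeat(5,0).repeat(5,1))
```

```text
[ 0.54328407 -0.01886048  0.04662697] 50.33307986269966 [-0.96546408 -2.50064699  5.40809004]
```

View pics/w3.png

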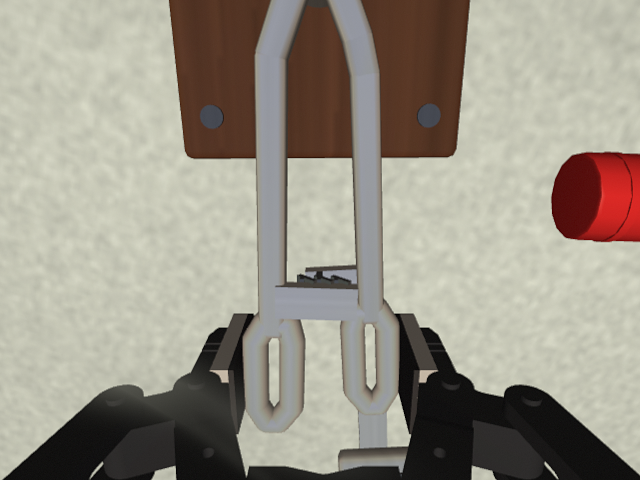

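View pics/t3.png

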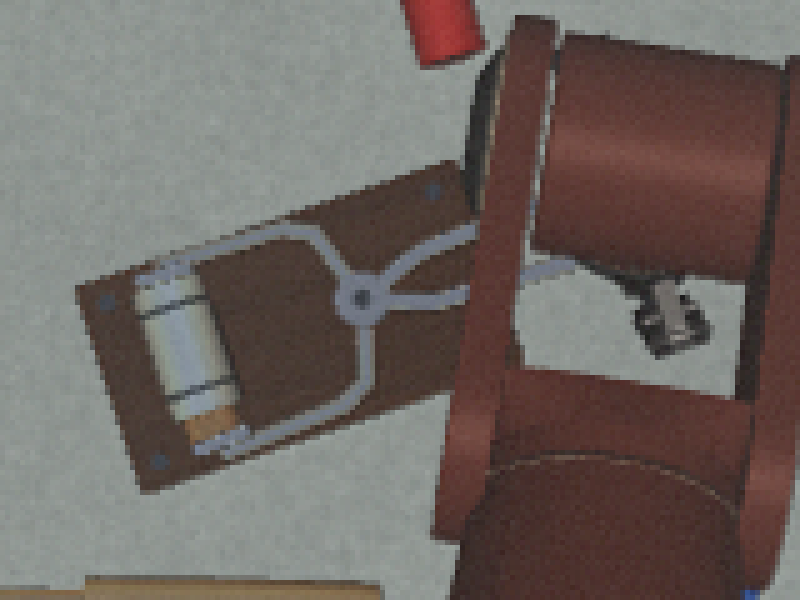

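servo_tool --deltas '[[[49,0,0,0,0],[48,0,0,0,0],[47,0,0,0,0],[46,0,0,0,0],[46,0,0,0,0]]]'

```text
time: 5.1
tool_pos: [0.5434, -0.0192, 0.047]
tool_rot: [0.0, 0.59, 0.807, -0.0]
contact_force: [-1.8, -3.6, 7.2]
gripper_width: 0.537
```

servo_tool --deltas '[[[45.5,0,0,0,0],[45,0,0,0,0],[44.5,0,0,0,0],[44,0,0,0,0],[44,0,0,0,0]]]'

```text
time: 5.72
tool_pos: [0.5433, -0.0194, 0.0472]
tool_rot: [0.0, 0.59, 0.807, -0.001]
contact_force: [-3.7, -3.6, 8.8]
gripper_width: 0.52
```

Run:
```python
from h import *
s=state();print(s["tool_pos"],s["gripper_width"]*85.4,s["contact_force"]);f=grab_frame("wrist")
cv2.imwrite("pics/w4.png",f[:,:,::-1])
```

```text
[ 0.5432623  -0.01942781  0.04723147] 44.38670952659617 [-3.72384885 -3.55797208  8.77062243]
```

View pics/w4.png

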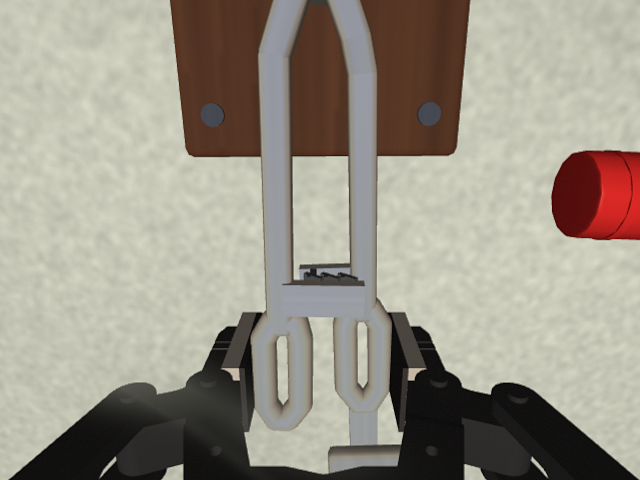

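servo_tool --deltas '[[[44,0,0,1,0],[44,0,0,1,0]]]'

```text
time: 6.02
tool_pos: [0.5431, -0.0194, 0.0475]
tool_rot: [0.0, 0.59, 0.807, -0.001]
contact_force: [-1.9, -5.8, 4.8]
gripper_width: 0.52
```

servo_tool --deltas '[[[43.5,0,0,0,0],[43.5,0,0,0,0],[43,0,0,0,0],[43,0,0,0,0]]]'

```text
time: 6.52
tool_pos: [0.5429, -0.0196, 0.0475]
tool_rot: [0.0, 0.591, 0.807, -0.001]
contact_force: [-4.1, -5.9, 5.5]
gripper_width: 0.504
```

Run:
```python
from h import *
s=state();print(s["tool_pos"],s["gripper_width"]*85.4,s["contact_force"]);f=grab_frame("wrist")
cv2.imwrite("pics/w5.png",np.hstack([cv2.resize(g[250:330,250:390],None,fx=2.8,fy=2.8,interpolation=2) for g in (cv2.imread("pics/w3.png"),cv2.imread("pics/w4.png"))]))
cv2.imwrite("pics/w5b.png",cv2.resize(f[240:330,240:400,::-1],None,fx=4.5,fy=4.5,interpolation=2))
cv2.imwrite("pics/t5.png",grab_frame("top")[190:310,230:390,::-1].repeat(5,0).repeat(5,1))
```

```text
[ 0.54290244 -0.01958131  0.04751071] 43.01288782523187 [-4.11931129 -5.89761557  5.49273615]
```

View pics/w5.png

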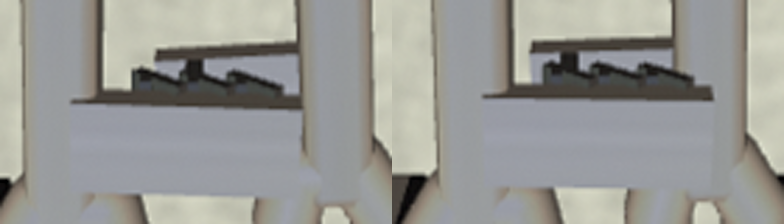

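View pics/w5b.png

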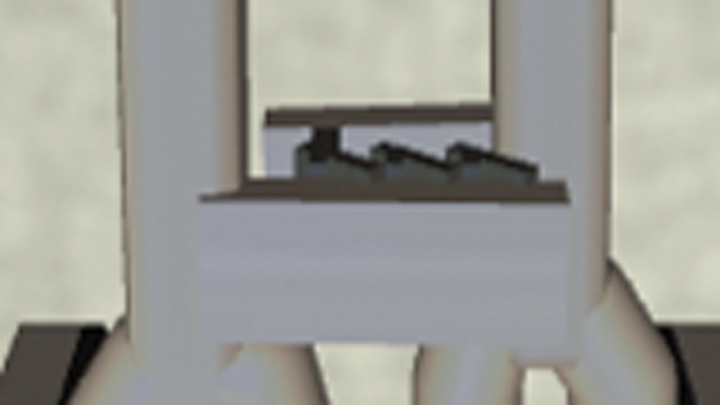

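View pics/t5.png

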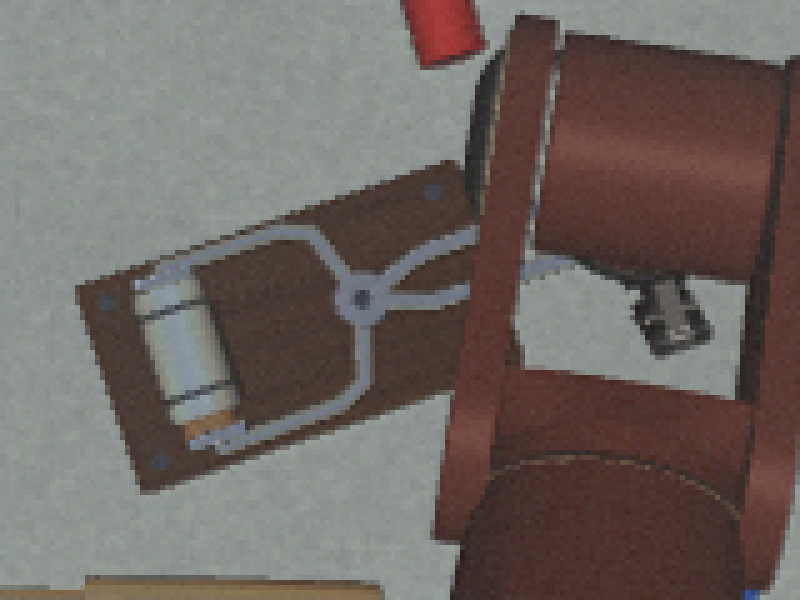

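servo_tool --deltas '[[[42.5,0,0,0,0],[42.5,0,0,0,0],[42,0,0,0,0],[42,0,0,0,0]]]'

```text
time: 7.12
tool_pos: [0.5429, -0.0197, 0.0476]
tool_rot: [0.0, 0.591, 0.807, -0.001]
contact_force: [-3.0, -5.7, 6.5]
gripper_width: 0.494
```

```bash
cat > look.py <<'E'
from h import *
import sys
s=state();print(s["tool_pos"],s["gripper_width"]*85.4,s["contact_force"]);f=grab_frame("wrist")
cv2.imwrite(f"pics/{sys.argv[1]}.png",cv2.resize(f[240:330,240:400,::-1],None,fx=4.5,fy=4.5,interpolation=2))
E
python3 look.py w6
```

```text
[ 0.54288084 -0.0196568   0.04761294] 42.21105747118613 [-2.97323296 -5.73717049  6.54736967]
```

View pics/w6.png

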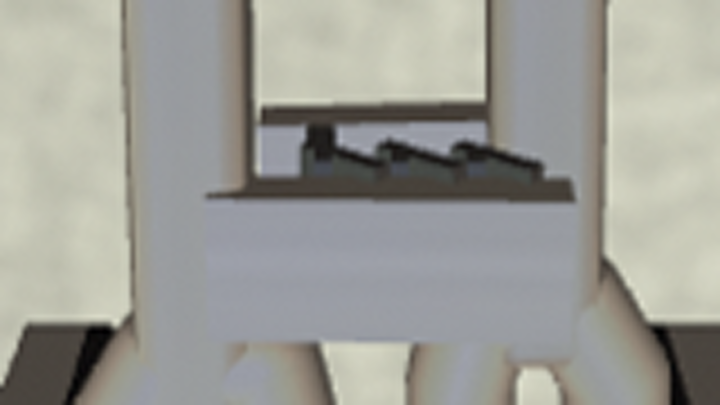

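servo_tool --deltas '[[[41.5,0,0,0,0],[41.5,0,0,0,0],[41,0,0,0,0],[41,0,0,0,0]]]'

```text
time: 7.68
tool_pos: [0.5425, -0.0197, 0.0477]
tool_rot: [-0.0, 0.59, 0.807, -0.002]
contact_force: [-4.6, -6.4, 8.7]
gripper_width: 0.481
```

```bash
python3 look.py w7
```

```text
[ 0.54254401 -0.01973249  0.04765622] 41.11110157015769 [-4.59841432 -6.36312147  8.72624404]
```

View pics/w7.png

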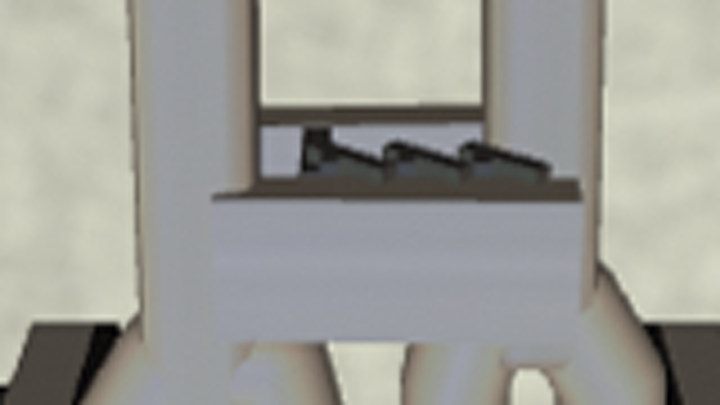

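servo_tool --deltas '[[[41,0,0,1,0],[40.5,0,0,1,0],[40.5,0,0,1,0],[40,0,0,1,0],[40,0,0,1,0]]]'

```text
time: 8.35
tool_pos: [0.5421, -0.0199, 0.0479]
tool_rot: [-0.0, 0.59, 0.807, -0.002]
contact_force: [-2.7, -6.9, 3.9]
gripper_width: 0.477
```

```bash
python3 look.py w8
```

```text
[ 0.54213184 -0.01990768  0.04789097] 40.7246710783717 [-2.6785999  -6.9409993   3.86550713]
```

View pics/w8.png

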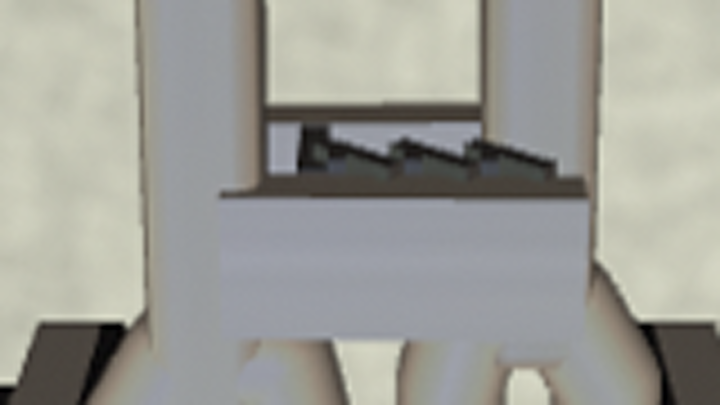

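servo_tool --deltas '[[[39.7,0,0,0,0],[39.7,0,0,0,0],[39.4,0,0,0,0],[39.4,0,0,0,0]]]'

```text
time: 8.9
tool_pos: [0.5422, -0.0199, 0.048]
tool_rot: [-0.0, 0.59, 0.807, -0.002]
contact_force: [-3.6, -7.3, 4.9]
gripper_width: 0.464
```

```bash
python3 look.py w9
```

```text
[ 0.54220621 -0.01993909  0.04797012] 39.60664427855172 [-3.63522137 -7.34062831  4.92422407]
```

View pics/w9.png

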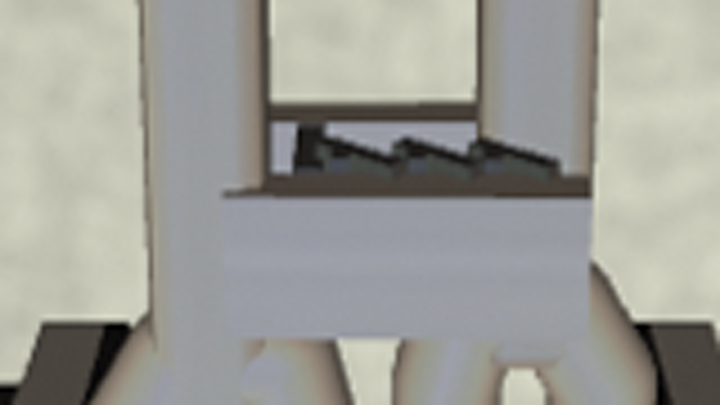

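servo_tool --deltas '[[[39.1,0,0,0,0],[39.1,0,0,0,0],[38.8,0,0,0,0],[38.8,0,0,0,0]]]'

```text
time: 9.45
tool_pos: [0.5421, -0.02, 0.048]
tool_rot: [-0.0, 0.59, 0.807, -0.002]
contact_force: [-4.4, -7.1, 5.0]
gripper_width: 0.454
```

```bash
python3 look.py w10
python3 - <<'E'
from h import *
f=grab_frame("top");cv2.imwrite("pics/top10f.png",f[:,:,::-1])
cv2.imwrite("pics/t10.png",cv2.resize(f[230:300,240:330,::-1],None,fx=8,fy=8,interpolation=2))
E
```

```text
[ 0.54210237 -0.02001305  0.04802446] 38.748981035133276 [-4.3567536  -7.12564923  5.0331027 ]
```

View pics/w10.png

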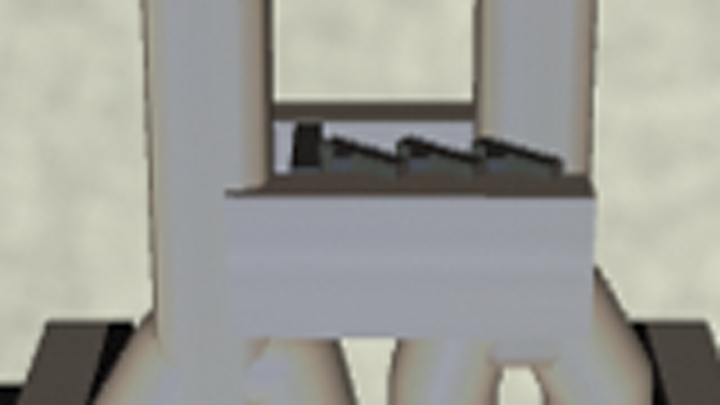

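View pics/t10.png

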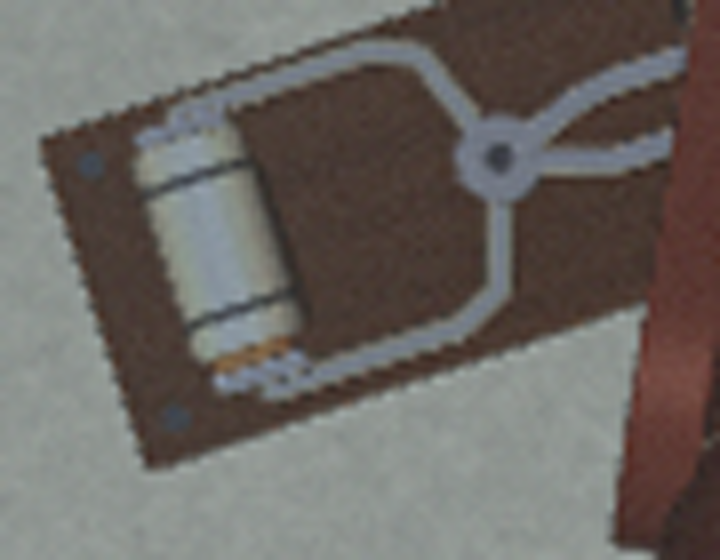

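The pawl (308,145) now stands clear of the last tooth (328), and only a thin ring of cork shows in the top view. I'll open the fingers and check that it holds.

servo_tool --deltas '[[[40,0,0,0,0],[42,0,0,0,0],[46,0,0,0,0],[55,0,0,0,0],[60,0,0,0,0]]]'

```text
time: 10.18
tool_pos: [0.543, -0.0184, 0.0481]
tool_rot: [-0.0, 0.59, 0.807, 0.0]
contact_force: [0.5, 0.3, -0.3]
gripper_width: 0.7
```

servo_tool --deltas '[[[60,0,0,0,0],[60,0,0,0,0]]]'

```text
time: 10.42
tool_pos: [0.5431, -0.0186, 0.0483]
tool_rot: [-0.0, 0.59, 0.807, 0.0]
contact_force: [-0.4, -0.3, -0.3]
gripper_width: 0.704
```

```bash
python3 look.py w11
python3 - <<'E'
from h import *
f=grab_frame("top");cv2.imwrite("pics/top11f.png",f[:,:,::-1])
cv2.imwrite("pics/t11.png",cv2.resize(f[230:300,240:330,::-1],None,fx=8,fy=8,interpolation=2))
cv2.imwrite("pics/w11f.png",grab_frame("wrist")[:,:,::-1])
E
```

```text
[ 0.5431283  -0.01860203  0.0482818 ] 60.11950422957984 [-0.36038381 -0.29598259 -0.30254398]
```

View pics/w11f.png

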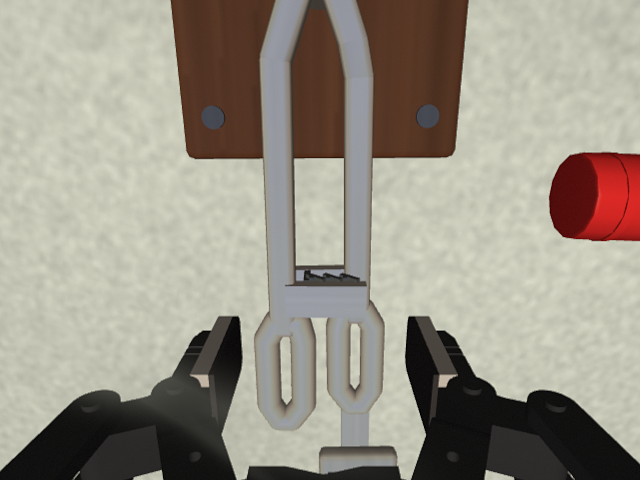

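View pics/w11.png

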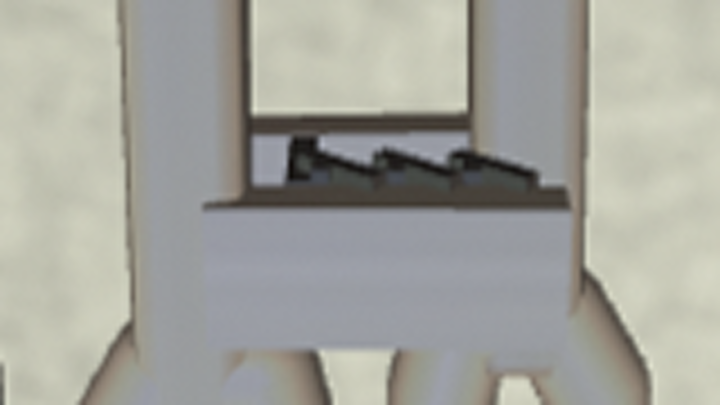

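View pics/t11.png

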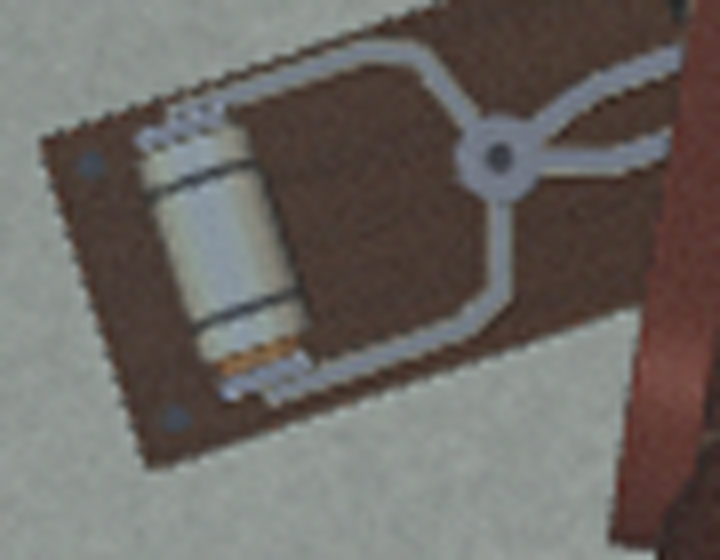

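Run:
```python
from h import *
c=calibration("wrist")
a=ray("wrist",286,370,.054,c);b=ray("wrist",356,360,.046,c);print(a,b,np.linalg.norm((a-b)[:2]))
a2=ray("top",240+225/8,230+390/8,.05);b2=ray("top",240+305/8,230+355/8,.05)
f=lambda x,y,z:ray("top",240+x/8,230+y/8,z)
th=np.radians(107.6);R=np.array([[np.cos(th),np.sin(th)],[-np.sin(th),np.cos(th)]])
piv=f(500,157,.056)
for n,x,y,z in [("jl",265,372,.062),("jr",185,138,.062),("tube e1",190,145,.062),("tube e2",252,360,.062),("cork e",258,372,.06)]:
    print(n,(R@(f(x,y,z)-piv)[:2]).round(4))
```

```text
[ 0.53221304 -0.02205214  0.054     ] [ 0.5546528  -0.01657806  0.046     ] 0.023097799214149665
jl [0.0792 0.0356]
jr [ 0.0799 -0.032 ]
tube e1 [ 0.0792 -0.0298]
tube e2 [0.0815 0.0314]
cork e [0.0812 0.035 ]
```

servo_tool --deltas '[[[66,0,0,0,0],[66,0,0,30,0],[40,0,0,80,0],[10,0,0,100,0],[0,0,0,100,0]]]'

```text
time: 11.2
tool_pos: [0.5442, -0.0188, 0.1499]
tool_rot: [0.002, 0.59, 0.807, 0.001]
contact_force: [0.0, 0.7, -1.2]
gripper_width: 0.136
```

Run:
```python
from h import *
s=state();print(s["tool_pos"],s["contact_force"],s["gripper_width"])
c=calibration("wrist");f=grab_frame("wrist")
np.savez("w12.npz",K=c["intrinsics"],T=c["world_from_camera"])
cv2.imwrite("pics/w12.png",f[:,:,::-1])
```

```text
[ 0.54418727 -0.01883632  0.14992037] [ 0.00749499  0.70207584 -1.22640312] 0.1357038947271001
```

View pics/w12.png

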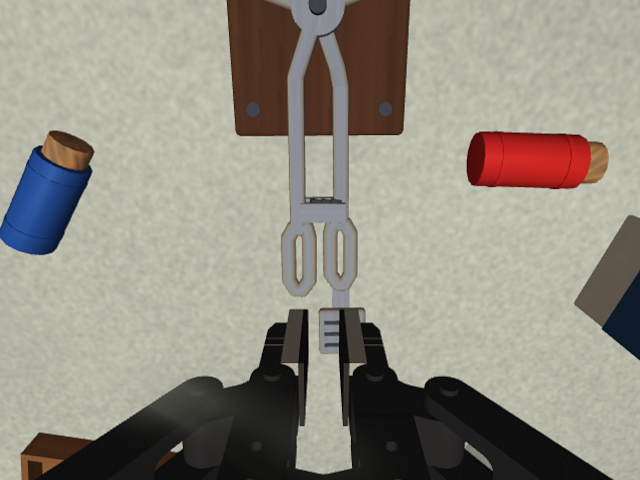

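Run:
```python
from h import *
d=np.load("w12.npz");c=dict(intrinsics=d["K"],world_from_camera=d["T"])
th=np.radians(107.6);R=np.array([[np.cos(th),np.sin(th)],[-np.sin(th),np.cos(th)]])
piv=ray("wrist",317,5,.056,c)
for z in (.052,.061,.07):
  p=ray("wrist",342,331,z,c);print(z,p.round(4),(R@(p-piv)[:2]).round(4))
  a=ray("wrist",319,331,z,c);b=ray("wrist",365,331,z,c);print(np.linalg.norm(a-b))
p=ray("wrist",299,258,.054,c);q=ray("wrist",340,254,.046,c);print(p,q,(R@(p-piv)[:2]).round(4),(R@(q-piv)[:2]).round(4))
print("outward dir",R[1]*-1)
```

```text
0.052 [ 0.5691 -0.0585  0.052 ] [-0.168  -0.0138]
0.026800825104887176
0.061 [ 0.5671 -0.0537  0.061 ] [-0.1628 -0.0133]
0.025711684053510143
0.07 [ 0.5651 -0.0489  0.07  ] [-0.1576 -0.0129]
0.024622543002133113
[ 0.53216208 -0.02186349  0.054     ] [ 0.55390837 -0.01557497  0.046     ] [-0.1219  0.0103] [-0.1225 -0.0123]
outward dir [0.95319067 0.30236989]
```

servo_tool --deltas '[[[0,15,-20,0,0],[0,25,-36,-25,0],[0,25,-36,-50,0],[0,25,-36,-50,0],[0,25,-36,-50,0]]]'

```text
time: 11.88
tool_pos: [0.5676, -0.0544, 0.0976]
tool_rot: [-0.001, 0.59, 0.807, -0.0]
contact_force: [0.1, -1.2, 0.7]
gripper_width: 0.001
```

Run:
```python
from h import *
s=state();print(s["tool_pos"],s["contact_force"],s["gripper_width"])
f=grab_frame("wrist");cv2.imwrite("pics/w13.png",f[:,:,::-1])
f=grab_frame("side");cv2.imwrite("pics/s13.png",cv2.resize(f[180:300,260:400,::-1],None,fx=5,fy=5,interpolation=2))
```

```text
[ 0.56759183 -0.0544018   0.09755658] [ 0.13510103 -1.19073102  0.74494765] 0.0006816589820176272
```

View pics/w13.png

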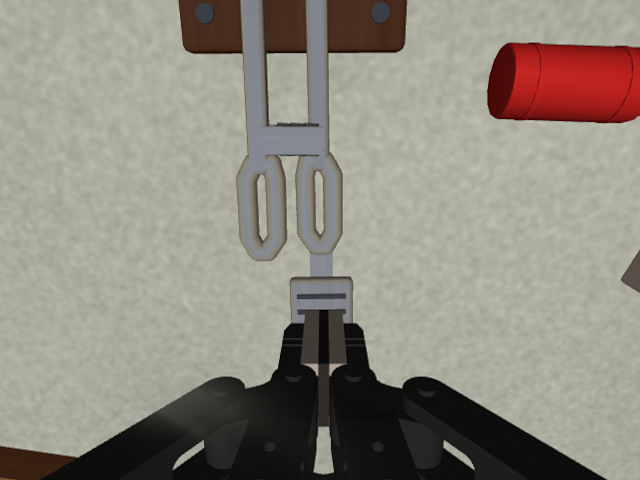

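View pics/s13.png

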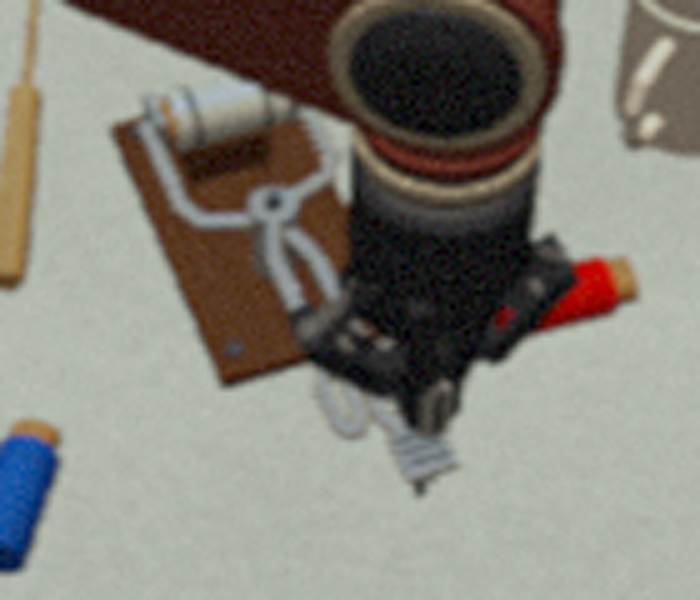

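servo_tool --deltas '[[[0,0,0,-4,0],[0,0,0,-7,0],[0,0,0,-9,0],[0,0,0,-11,0],[0,0,0,-11,0]]]'

```text
time: 12.6
tool_pos: [0.568, -0.0546, 0.0871]
tool_rot: [-0.0, 0.59, 0.807, -0.0]
contact_force: [-0.1, 0.2, 0.3]
gripper_width: 0.002
```

servo_tool --deltas '[[[0,0,0,-1,0],[0,0,0,-2,0],[0,0,0,-3,0],[0,0,0,-4,0],[0,0,0,-4,0]]]'

```text
time: 13.22
tool_pos: [0.568, -0.0546, 0.0832]
tool_rot: [-0.0, 0.59, 0.807, -0.0]
contact_force: [-0.0, -0.1, -0.2]
gripper_width: -0.001
```

servo_tool --deltas '[[[0,0,0,-1,0],[0,0,0,-2,0],[0,0,0,-3,0],[0,0,0,-3,0]]]'

```text
time: 13.72
tool_pos: [0.5681, -0.0546, 0.0802]
tool_rot: [-0.0, 0.59, 0.807, -0.0]
contact_force: [-0.5, -0.4, -0.4]
gripper_width: 0.001
```

servo_tool --deltas '[[[0,0,0,-1,0],[0,0,0,-2,0],[0,0,0,-3,0],[0,0,0,-3,0]]]'

```text
time: 14.22
tool_pos: [0.5688, -0.0546, 0.0783]
tool_rot: [0.001, 0.59, 0.807, 0.0]
contact_force: [-0.5, 1.5, 6.7]
gripper_width: -0.001
```

servo_tool --deltas '[[[0,0,0,-1,0],[0,0,0,-1,0]]]'

```text
time: 14.48
tool_pos: [0.5691, -0.0547, 0.0777]
tool_rot: [0.001, 0.59, 0.807, 0.001]
contact_force: [-0.6, 2.3, 7.2]
gripper_width: 0.003
```

servo_tool --deltas '[[[0,0,0,-1,0],[0,0,0,-1,0]]]'

```text
time: 14.72
tool_pos: [0.5693, -0.0546, 0.077]
tool_rot: [0.001, 0.59, 0.807, 0.001]
contact_force: [-2.5, 0.6, 8.5]
gripper_width: 0.002
```

servo_tool --deltas '[[[0,0,0,-1,0],[0,0,0,-1,0]]]'

```text
time: 14.98
tool_pos: [0.5696, -0.0546, 0.0764]
tool_rot: [0.001, 0.59, 0.807, 0.001]
contact_force: [-1.8, 2.4, 9.7]
gripper_width: 0.001
```

servo_tool --deltas '[[[0,0,0,-1,0],[0,0,0,-1,0]]]'

```text
time: 15.22
tool_pos: [0.5698, -0.0546, 0.0758]
tool_rot: [0.001, 0.59, 0.807, 0.001]
contact_force: [-1.2, 1.4, 11.0]
gripper_width: 0.001
```

servo_tool --deltas '[[[0,0,0,-1,0],[0,0,0,-1,0]]]'

```text
time: 15.48
tool_pos: [0.5699, -0.0547, 0.0743]
tool_rot: [0.002, 0.59, 0.807, 0.001]
contact_force: [0.8, 1.6, 6.1]
gripper_width: -0.002
```

servo_tool --deltas '[[[0,0,0,-1,0],[0,0,0,-1,0]]]'

```text
time: 15.72
tool_pos: [0.5702, -0.0546, 0.0734]
tool_rot: [0.002, 0.591, 0.807, 0.001]
contact_force: [1.3, 1.8, 7.7]
gripper_width: 0.001
```

servo_tool --deltas '[[[0,0,0,-1,0],[0,0,0,-1,0]]]'

```text
time: 15.98
tool_pos: [0.5704, -0.0546, 0.0727]
tool_rot: [0.002, 0.591, 0.807, 0.002]
contact_force: [1.6, 2.4, 8.9]
gripper_width: -0.001
```

servo_tool --deltas '[[[0,0,0,-1,0],[0,0,0,-1,0]]]'

```text
time: 16.23
tool_pos: [0.5705, -0.0546, 0.0719]
tool_rot: [0.002, 0.59, 0.807, 0.002]
contact_force: [0.2, 1.3, 10.1]
gripper_width: 0.0
```

Run:
```python
from h import *
s=state();print(s["tool_pos"],s["contact_force"],s["gripper_width"])
f=grab_frame("wrist");cv2.imwrite("pics/w14.png",f[:,:,::-1])
```

```text
[ 0.57051229 -0.0546045   0.0718966 ] [ 0.22699943  1.33336775 10.11095527] 0.0002965275672581909
```

View pics/w14.png

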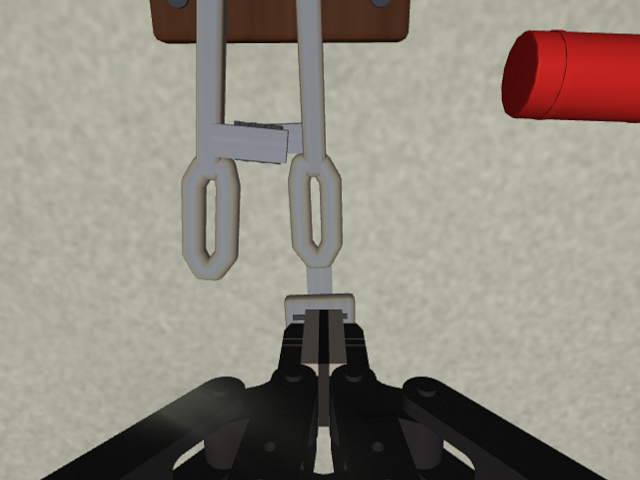

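The teeth have let go: the left handle has swung away to (210,220). I'll keep pressing and move the tab outward.

servo_tool --deltas '[[[0,3,1,-1,0],[0,6,2,-1,0],[0,9,3,-1,0],[0,12,4,-1,0],[0,15,5,-1,0]]]'

```text
time: 16.9
tool_pos: [0.583, -0.0496, 0.0698]
tool_rot: [-0.001, 0.59, 0.807, -0.001]
contact_force: [-7.4, 0.1, 9.7]
gripper_width: 0.001
```

servo_tool --deltas '[[[0,2,0.5,0,0],[0,4,1,0,0],[0,4,1,2,0],[0,4,1,6,0],[0,4,1,12,0]]]'

```text
time: 17.52
tool_pos: [0.5867, -0.0488, 0.0804]
tool_rot: [-0.0, 0.59, 0.807, -0.0]
contact_force: [-1.0, 0.4, -0.3]
gripper_width: -0.003
```

servo_tool --deltas '[[[0,0,0,20,0],[20,0,0,70,0],[85,0,0,110,0],[85,0,0,110,0]]]'

```text
time: 18.02
tool_pos: [0.59, -0.0491, 0.1964]
tool_rot: [0.005, 0.59, 0.807, 0.002]
contact_force: [0.4, 0.1, -0.2]
gripper_width: 0.64
```

Run:
```python
from h import *
s=state();print(s["tool_pos"],s["contact_force"],s["gripper_width"])
f=grab_frame("wrist");cv2.imwrite("pics/w15.png",f[:,:,::-1])
f=grab_frame("top");cv2.imwrite("pics/t15f.png",f[:,:,::-1])
cv2.imwrite("pics/t15.png",cv2.resize(f[230:300,240:330,::-1],None,fx=8,fy=8,interpolation=2))
```

```text
[ 0.58997101 -0.04914309  0.19638982] [ 0.38043345  0.08684299 -0.22614698] 0.6397842259909761
```

View pics/w15.png

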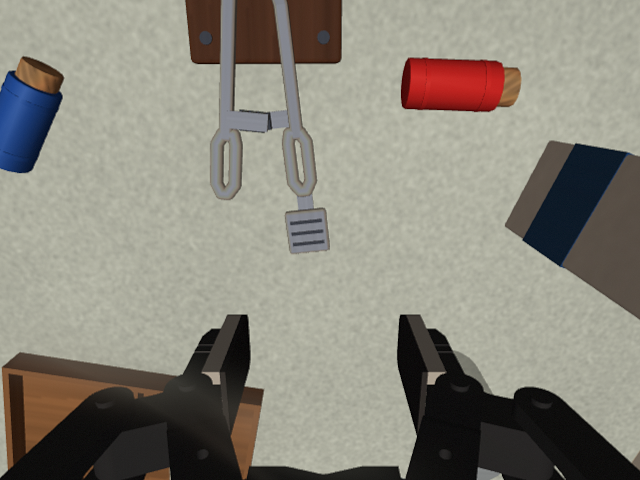

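View pics/t15.png

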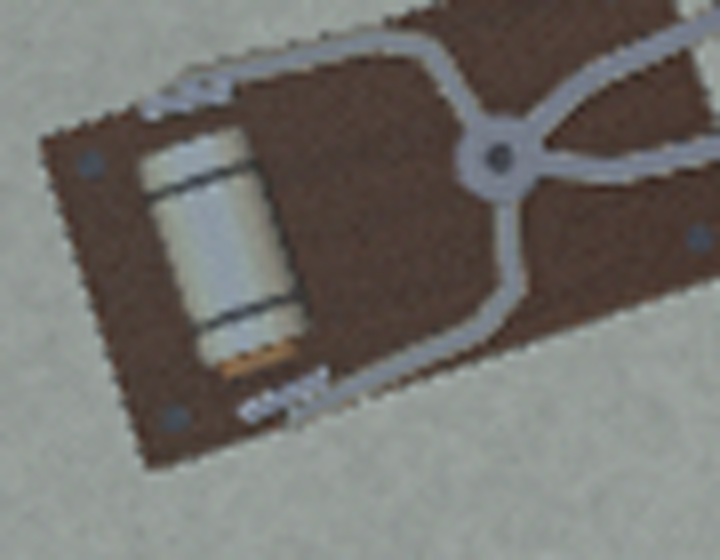

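Run:
```python
from h import *
print(state()["joint_pos"].round(3))
f=cv2.imread("pics/top0.png")
cv2.imwrite("pics/tray.png",cv2.resize(f[190:310,430:525],None,fx=5,fy=5,interpolation=2))
g=lambda x,y,z:ray("top",240+x/8,230+y/8,z)
print("tube",g(222,252,.065)); print(g(190,145,.062),g(252,360,.062))
th=np.radians(107.6);R=np.array([[np.cos(th),np.sin(th)],[-np.sin(th),np.cos(th)]])
piv=g(500,157,.056);print(piv)
for n,x,y in [("jl",285,400),("jr",190,100)]: print(n,(R@(g(x,y,.062)-piv)[:2]).round(4))
```

```text
[-0.209  0.011  1.756 -0.     1.373 -0.516]
tube [0.47830364 0.17134052 0.065     ]
[0.50776117 0.18009395 0.062     ] [0.44875762 0.16380268 0.062     ]
[0.50333856 0.09559082 0.056     ]
jl [0.0764 0.0446]
jr [ 0.0754 -0.0415]
```

View pics/tray.png

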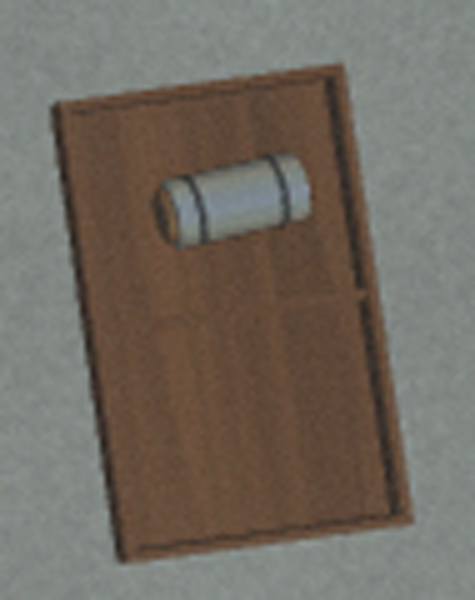

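servo_tool --deltas '[[[60,-22,44,0,-1.7],[60,-44,88,0,-3.4],[60,-66,132,0,-5.1],[60,-88,176,0,-6.8],[60,-110,220,0,-8.5]]]'

```text
time: 18.75
tool_pos: [0.4752, 0.1724, 0.1883]
tool_rot: [-0.001, 0.882, 0.472, -0.002]
contact_force: [0.8, 0.6, -0.4]
gripper_width: 0.703
```

servo_tool --deltas '[[[60,0,0,0,-1.7],[60,0,0,0,-3.4],[60,0,0,0,-5.1],[60,0,0,-20,-6.5],[60,0,0,-40,-6.5]]]'

```text
time: 19.38
tool_pos: [0.4761, 0.1712, 0.1481]
tool_rot: [0.0, 0.988, 0.153, -0.001]
contact_force: [0.2, 0.2, 0.1]
gripper_width: 0.701
```

Run:
```python
from h import *
s=state();print(s["tool_pos"],s["tool_rot"],s["contact_force"],s["gripper_width"])
c=calibration("wrist");f=grab_frame("wrist");cv2.imwrite("pics/w16.png",f[:,:,::-1])
np.savez("w16.npz",K=c["intrinsics"],T=c["world_from_camera"])
g=lambda x,y:ray("top",430+x/5-.4,190+y/5-.4,.022)
C=[g(*p) for p in [(53,103),(343,66),(412,520),(120,560)]]
print(np.round(C,4))
a=(C[0]+C[1]-C[2]-C[3])/2;b=(C[0]+C[3]-C[1]-C[2])/2
print(np.linalg.norm(a),np.linalg.norm(b),np.degrees(np.arctan2(a[1],a[0])),np.degrees(np.arctan2(b[1],b[0])))
ctr=sum(C)/4;u=a/np.linalg.norm(a);print("center",ctr,"bay",ctr-u*.051)
```

```text
[0.47609736 0.17118919 0.14814829] [ 5.53972604e-05  9.88255184e-01  1.52806922e-01 -1.31662805e-03] [0.1677435  0.24118228 0.06281865] 0.700836447504631
[[ 0.5888 -0.2153  0.022 ]
 [ 0.6034 -0.3465  0.022 ]
 [ 0.3984 -0.3714  0.022 ]
 [ 0.3825 -0.2402  0.022 ]]
0.20710181757007376 0.13206641207576744 6.891354454271791 96.62218656723093
center [ 0.49325865 -0.2933634   0.022     ] bay [ 0.4426271  -0.29948274  0.022     ]
```

View pics/w16.png

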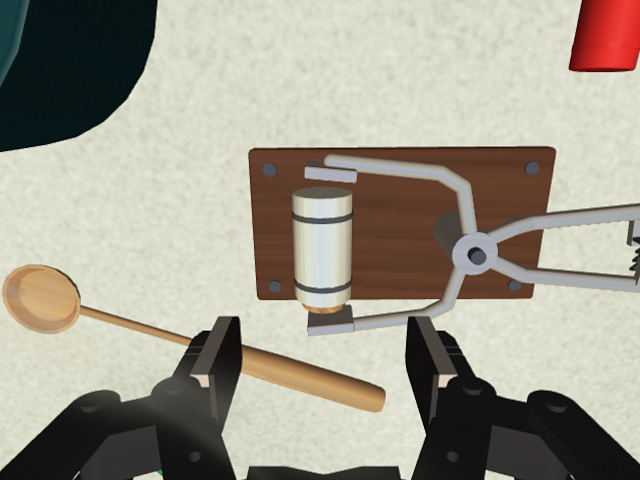

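Run:
```python
from h import *
d=np.load("w16.npz");c=dict(intrinsics=d["K"],world_from_camera=d["T"])
a=ray("wrist",323,191,.062,c);b=ray("wrist",323,302,.058,c);print(a,b,(a+b)/2,np.linalg.norm(a-b),np.degrees(np.arctan2(*(a-b)[1::-1])))
for u,v in [(216,325),(408,325)]:pass
s=state();w,x,y,z=s["tool_rot"];print(2*x*y, y*y-x*x, np.degrees(np.arctan2(y*y-x*x,2*x*y)))
for u,v in [(296,250),(352,250)]: print(ray("wrist",u,v,.049,c))
```

```text
[0.5138971 0.1835948 0.062    ] [0.45426958 0.16472896 0.058     ] [0.48408334 0.17416188 0.06      ] 0.06266865608514416 17.55710753554091
0.3026263104410059 -0.9530914275780138 -72.38427638888622
[0.47561399 0.18705151 0.049     ]
[0.48491335 0.15776432 0.049     ]
```

servo_tool --deltas '[[[60,5,1.5,-40,0],[60,5,1.5,-70,0],[60,5,1.5,-85,0],[60,5,1.5,-99,0],[60,5,1.5,-99,0]]]'

```text
time: 20.05
tool_pos: [0.4816, 0.1728, 0.0506]
tool_rot: [0.0, 0.988, 0.153, -0.001]
contact_force: [-0.0, 0.4, 0.7]
gripper_width: 0.704
```

Run:
```python
from h import *
s=state();print(s["tool_pos"],s["contact_force"],s["gripper_width"])
f=grab_frame("wrist");cv2.imwrite("pics/w17.png",f[:,:,::-1])
```

```text
[0.48159484 0.17275677 0.05058068] [-0.01339034  0.35375441  0.68565453] 0.7038402490976403
```

View pics/w17.png

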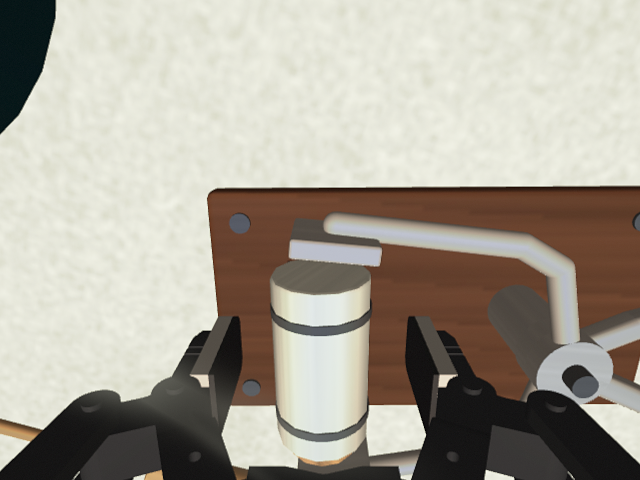

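The tube (320,360) sits centred between the pads. I'll grip it and lift.

servo_tool --deltas '[[[45,0,0,0,0],[36,0,0,0,0],[30,0,0,0,0],[28,0,0,0,0],[28,0,0,0,0]]]'

```text
time: 20.72
tool_pos: [0.4828, 0.1731, 0.0524]
tool_rot: [-0.0, 0.988, 0.153, 0.001]
contact_force: [-2.6, -0.7, 5.4]
gripper_width: 0.357
```

servo_tool --deltas '[[[28,0,0,0,0],[28,0,0,4,0],[28,0,0,10,0],[28,0,0,25,0],[28,0,0,40,0]]]'

```text
time: 21.35
tool_pos: [0.4822, 0.1729, 0.0925]
tool_rot: [-0.0, 0.988, 0.153, 0.0]
contact_force: [-0.2, -0.5, -0.8]
gripper_width: 0.354
```

Run:
```python
from h import *
s=state();print(s["tool_pos"],s["contact_force"],s["gripper_width"]*85.4)
f=grab_frame("wrist");cv2.imwrite("pics/w18.png",f[:,:,::-1])
```

```text
[0.4822473  0.1728767  0.09246659] [-0.15533627 -0.45368576 -0.84244447] 30.273035601887273
```

View pics/w18.png

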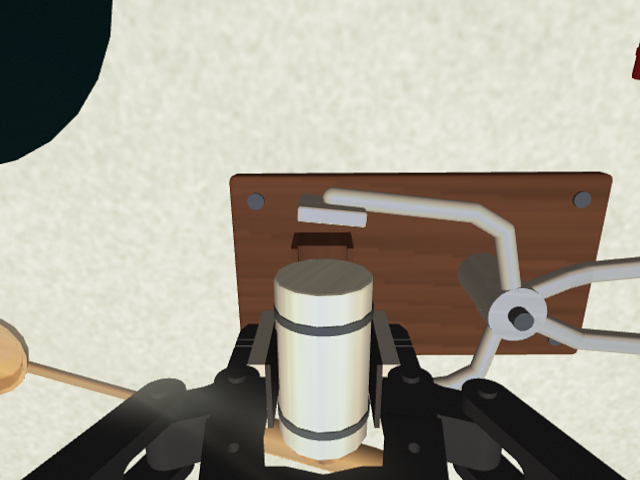

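servo_tool --deltas '[[[28,0,0,40,0],[28,0,-20,60,0],[28,-4,-60,60,-0.4],[28,-8,-110,60,-0.8],[28,-13,-160,60,-1.2]]]'

```text
time: 22.02
tool_pos: [0.4692, 0.0116, 0.1523]
tool_rot: [0.0, 0.996, 0.091, 0.001]
contact_force: [0.0, -0.8, -0.9]
gripper_width: 0.354
```

servo_tool --deltas '[[[28,-5,-55,0,-0.2],[28,-10,-110,0,-0.4],[28,-15,-165,0,-0.6],[28,-20,-220,0,-0.6],[28,-26,-270,0,-0.6]]]'

```text
time: 22.65
tool_pos: [0.4429, -0.2593, 0.1522]
tool_rot: [0.001, 0.998, 0.059, 0.001]
contact_force: [0.9, 0.9, -1.1]
gripper_width: 0.354
```

servo_tool --deltas '[[[28,0,-30,0,0],[28,0,-42,0,0],[28,0,-42,0,0]]]'

```text
time: 23.02
tool_pos: [0.4432, -0.2991, 0.1515]
tool_rot: [-0.0, 0.998, 0.059, 0.0]
contact_force: [0.1, 0.9, -1.7]
gripper_width: 0.355
```

Run:
```python
from h import *
s=state();print(s["tool_pos"],s["contact_force"],s["gripper_width"]*85.4)
c=calibration("wrist");f=grab_frame("wrist");cv2.imwrite("pics/w19.png",f[:,:,::-1])
f=grab_frame("side");cv2.imwrite("pics/s19.png",f[:,:,::-1])
print(proj("wrist",(.4426,-.2995,.005),c))
```

```text
[ 0.4431874  -0.29912941  0.15150856] [ 0.11714207  0.94165074 -1.72550694] 30.30564423674926
[324.42732072 233.71740695]
```

View pics/w19.png

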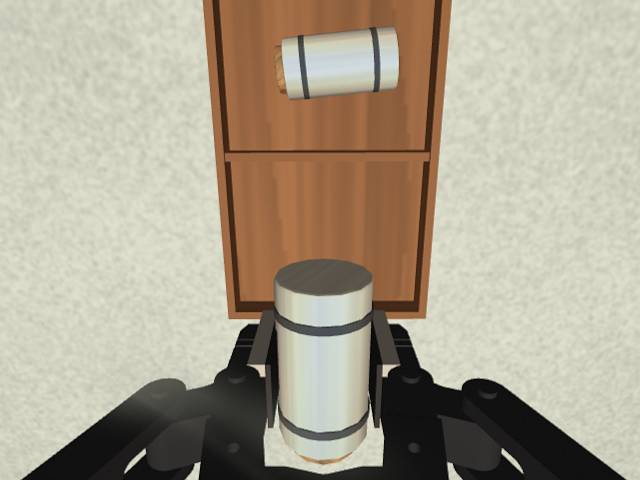

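View pics/s19.png

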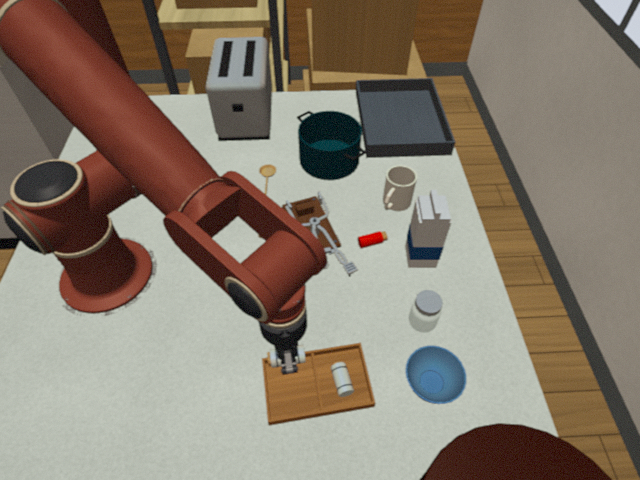

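servo_tool --deltas '[[[28,0,0,-40,0],[28,0,0,-80,0],[28,0,0,-100,0],[28,0,0,-115,0],[28,0,0,-115,0]]]'

```text
time: 23.75
tool_pos: [0.4428, -0.2979, 0.0354]
tool_rot: [-0.001, 0.998, 0.06, -0.001]
contact_force: [-0.4, -0.1, -0.9]
gripper_width: 0.354
```

servo_tool --deltas '[[[28,0,0,-3,0],[28,0,0,-6,0],[28,0,0,-8,0],[28,0,0,-8,0]]]'

```text
time: 24.25
tool_pos: [0.4431, -0.2992, 0.0283]
tool_rot: [-0.0, 0.998, 0.059, 0.0]
contact_force: [0.0, -0.6, -1.0]
gripper_width: 0.353
```

servo_tool --deltas '[[[28,0,0,-1,0],[28,0,0,-2,0],[28,0,0,-2,0]]]'

```text
time: 24.62
tool_pos: [0.4431, -0.2991, 0.0262]
tool_rot: [-0.0, 0.998, 0.06, -0.0]
contact_force: [0.0, 0.7, -1.2]
gripper_width: 0.354
```

servo_tool --deltas '[[[28,0,0,-1,0],[28,0,0,-1.5,0],[28,0,0,-1.5,0]]]'

```text
time: 25.0
tool_pos: [0.4431, -0.2991, 0.0247]
tool_rot: [-0.0, 0.998, 0.06, -0.0]
contact_force: [-0.2, 0.1, -0.2]
gripper_width: 0.356
```

servo_tool --deltas '[[[28,0,0,-1,0],[28,0,0,-1,0],[28,0,0,-1,0]]]'

```text
time: 25.38
tool_pos: [0.4432, -0.2992, 0.0245]
tool_rot: [-0.0, 0.998, 0.06, -0.0]
contact_force: [-2.8, 0.9, 6.9]
gripper_width: 0.354
```

The tube is resting on the floor. I'll open gently, then retreat.

servo_tool --deltas '[[[31,0,0,0.5,0],[34,0,0,1,0],[42,0,0,1,0],[50,0,0,1,0],[52,0,0,1,0]]]'

```text
time: 26.0
tool_pos: [0.4431, -0.2991, 0.0247]
tool_rot: [-0.0, 0.998, 0.06, 0.0]
contact_force: [-0.3, -0.3, -0.5]
gripper_width: 0.607
```

servo_tool --deltas '[[[52,0,0,0,0],[52,0,0,15,0],[52,0,0,50,0],[52,0,0,100,0],[52,0,0,150,0]]]'

```text
time: 26.62
tool_pos: [0.4431, -0.2991, 0.1774]
tool_rot: [0.0, 0.998, 0.06, 0.0]
contact_force: [0.7, -0.3, -0.5]
gripper_width: 0.609
```

servo_tool --deltas '[[[52,-30,30,30,0],[52,-50,80,50,0],[52,-50,130,50,0],[52,-50,180,50,0],[52,-50,180,50,0]]]'

```text
time: 27.25
tool_pos: [0.3931, -0.1168, 0.226]
tool_rot: [0.0, 0.998, 0.062, 0.001]
contact_force: [-0.0, -0.6, 0.7]
gripper_width: 0.611
```

Run:
```python
from h import *
s=state();print(s["tool_pos"],s["contact_force"],s["gripper_width"]*85.4)
f=grab_frame("top");cv2.imwrite("pics/t20.png",f[:,:,::-1])
f=grab_frame("side");cv2.imwrite("pics/s20.png",f[:,:,::-1])
cv2.imwrite("pics/s20c.png",cv2.resize(f[180:420,250:390,::-1],None,fx=2.5,fy=2.5,interpolation=2))
```

```text
[ 0.39311488 -0.11682534  0.22599936] [-0.02356848 -0.57906618  0.68031536] 52.176301086004116
```

View pics/t20.png

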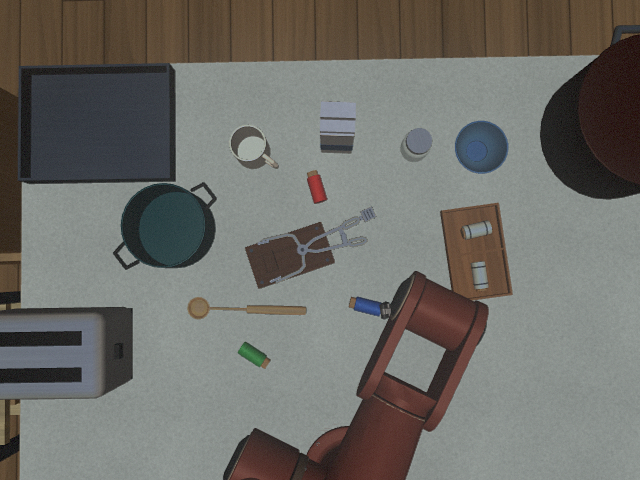

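View pics/s20c.png

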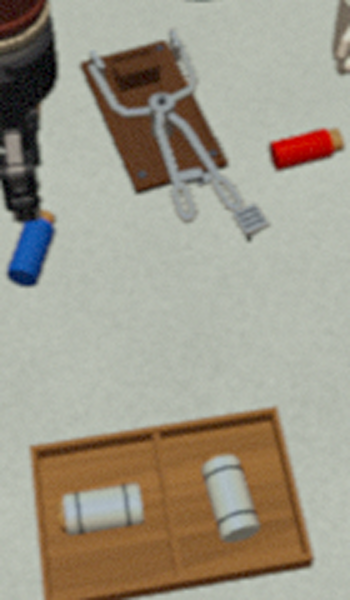

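```bash
python3 -c "
from plant import *
print(job_done(), state()['time'])"
```

```text
the job is handed in; nothing more can be done
the job is handed in; nothing more can be done
```

The stoppered tube is lying in the tray's empty bay and the clamp stands open. I handed the job in at about 27 s.

**Closing:** I squeezed the rings in small steps until the pawl stood past the last tooth, then opened the fingers. The ratchet held by itself, with the ring centres about 23 mm apart and the cork about 4 mm proud of the tube.

**Release:** I felt the tab's top at about 60 mm above the table. Pressing down, the force rose to about 11 N and dropped as the tooth let go. I pressed on at about 10 N and moved the tab outward, and both handles swung open.

**Placing:** I gripped the tube across its middle, carried it over and set it down with a light touch of about 7 N before opening the fingers.

**Last checks:**
- The final top and side pictures show the tube flat in the empty bay and the clamp fully open.
- The other tube, the mug, the saucepan and the rest look unmoved, and the arm hangs clear of everything.
- No force I read at the end of a move came near a limit. The squeeze of the fingers on the rings cannot be read directly, so I kept it low by small steps.
- The gripper read about 39 mm across the shut rings, where 41 to 44 mm was expected. I relied on the pictures instead, which agreed with the last tooth.
- The cork and jaw distances come from pictures good to about 2 mm. The jaw faces looked about 80 mm or more apart at the end.

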